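# Fit the spacer sleeve and tube carrier on the bench mixer

### The arm

A 7-joint arm with a two-finger parallel gripper is mounted at the origin on the work surface. World frame = base frame: x ahead of the robot, y to its left, z up, the work surface at z = 0. Lengths are in m, angles in rad, forces in N, time in s.
With the tool pointing down it reaches from about 0.425 to 0.875 m from the base axis. Payload 4.7 kg.
Tool frame: the origin (TCP) lies on the centre line of the jaws, within the pads' length; the fingertips stand 14 mm ahead of it and the grasp point (between the pads) lies 5 mm behind it; z points along the fingers, y is the line along which they close (so a half turn about z gives the same grasp; the last joint's range is limited). The gripper opens to 87 mm and grips with 3 to 60 N. Pads are 19 mm wide; open, the fingers measure 117 mm over their backs; the gripper's body (75 mm by 190 mm) begins 51 mm behind the grasp point.
Start: joints at [-1.088, 0.321, -0.07, 1.45, 0.023, 1.371, -0.057], TCP at [0.294, 0.58, 0.237] pointing down, gripper open.
Joint ranges: [-2.86, 2.86], [-0.3, 2.09], [-1.38, 1.24], [0.06, 2.45], [-1.56, 4.7], [0.09, 2.05], [-2.69, 2.69]. Speed limits (rad/s): [2.57, 2.57, 3.14, 3.14, 3.14, 3.14, 3.14].

### API

Orientations are given as a rotation vector (axis times angle).
In Python, from bench import * gives the robot as it stands.
- The arm moves only by the shell command python3 -m jog 'ROWS' [FORCE]. ROWS is JSON, a list of rows, each an object of numbers: "claw": the finger opening in mm, from 0 to 87; "dx", "dy", "dz": the shift along the tool's x, y, z in mm; "spin": the turn about the tool's z in degrees. In form: [{"claw": .., "dx": .., "dy": .., "dz": .., "spin": ..}, ...]. A call has 1 to 20 rows; each row is the pose to reach, as a shift and turn from the pose commanded when the call began, along the tool's axes at that moment; what a row does not reach only later rows make up. A row lasts 1/12 s, in which the tool goes at most 41.7 mm and 7.16 degrees, less where a joint would pass 70% of its speed; a pose out of reach is approached as far as the arm can. A call with a gripper value outside its range is refused whole. The fingers move at their own pace and stop on an object; FORCE is the grip in N (left out, the last holds). Time passes only in rows, so rows that repeat a pose let the fingers close. It gives the time, the measured TCP pose, the force, the opening and the grip force at its end, in the units of the state.
- get_state(): the state, without advancing time (a new reading comes with each control period).
- get_image(name): name is "side" or "top" or "wrist"; returns a dict with "frame" (420x560x3 uint8, red, green, blue), "depth" (420x560 float32, m along the optical axis (not along the pixel's ray), 0 where there is no reading), "K" (3x3 intrinsics, pixels), "T" (4x4, takes a point from camera to world coordinates); the wrist camera has in their place "mount" (4x4, takes a point from camera to tool coordinates, whose origin is the TCP and whose axes are the flange's). Camera axes: x right, y down, z forward; pixel columns grow to the right and rows downward; lengths in m; the calibration is good to about 2 mm. The wrist camera is an equidistant fisheye: a pixel r from the principal point sees the ray r / f radians off the axis. A picture is of the moment at which its call begins: read the wrist's pose just before it.
- close_job(): hands the job in; it is judged then, once.
The state is a dict: "time": time; "joint_positions": joint angles; "qd": joint speeds; "joint_torque": joint torques, N m; "position": TCP position; "tool_rot": TCP orientation; "ft_force": force on the tool from outside, world axes, zero at the start; "torque": the same for the moment, N m; "grip_width": opening from 0.0 (shut) to 1.0 (fully open); "grip_force": force on a finger pad.
Only numpy, scipy, OpenCV 4.12 (cv2) and the standard library are available. Lean on these libraries where they do the work, as an engineer would, in place of code of your own. Each camera call takes 0.05 s, during which the arm holds its last target. There are 200 camera calls.

### The job

Make the bench mixer ready: slip the loose white spacer sleeve over the mixer's upright shaft so that it lies flat on the round platform, and let go of it; then lift the round tube carrier by its black knob and lower it over the same shaft, which is then hidden below it, until it drops on and sits flat on the sleeve. Press the carrier down until the sprung platform has sunk fully to its stop, and finish like that, still holding the carrier pressed down (do not let go or ease off: I will fasten it while you hold). Leave the tip box, the bottle and the glass dish where they are.

Things in the scene. Friction and masses are not known exactly. Their poses are not given: they have to be found in the camera images.
- seat (a point): Centre of the top face of the mixer's round aluminium platform (80 mm across), at the foot of the shaft. The mixer is a white box 200 x 150 mm, 66 mm high, fixed to the bench; the platform's top lies 86 mm above the bench when up. x, y and yaw of the mixer vary; z of this frame points up.
- shaft_tip (a point): Centre of the top end of the upright steel shaft that stands on the platform (it sinks with it): 16 mm diameter, 44 mm tall above the platform, the last 5 mm tapering to 11 mm diameter.
- platform (a joint): How far the sprung platform is pressed down, m: 0 up, 0.006 fully down at its stop. The spring takes 7 N to start moving and 13 N at the stop; the sleeve and carrier weigh some 3.5 to 5.5 N together, so alone they do not move it and about 8 to 10 N more must be pushed.
- sleeve_center (a point): Centre (half-way up) of the spacer sleeve: white plastic ring, 44 mm outer diameter, bore 20 mm through, 22 mm high, about 50 g, lying flat on the 2 mm green mat, axis z upright. On the platform its centre is 11 mm above the seat.
- carrier_knob (a point): Middle of the carrier's black knob (26 mm diameter, 46 mm tall, upright, on the carrier's axis): 23 mm above the top of the carrier's block and 59 mm above its flat underside. Sitting on the sleeve on the platform, this point is 81 mm above the seat.
- carrier_bore (a point): Mouth of the blind bore in the middle of the carrier's underside: 19 mm diameter, 26 mm deep, unseen from above. The carrier is a round aluminium block, 84 mm across, 36 mm high, ten small dark wells on top, about 0.4 kg, standing on the 2 mm mat. Seated, the shaft reaches 22 mm into the bore; any turn about the shaft will do.
- tipbox: Bystander: blue pipette tip box with clear lid, 89 x 124 mm, 77 mm high; origin at the centre of its underside.
- bottle: Bystander: small white bottle, 50 mm diameter, 110 mm high; origin at the centre of its underside.
- dish: Bystander: low glass dish, 76 mm diameter, 14 mm high; origin at the centre of its underside.
There are look-alikes about, which are no part of the job. What is shaped like the part that bears carrier_knob but red is not meant. Of the things that look like the part that bears sleeve_center, the smaller one is meant.

How it is judged:
By the outcome, as a careful person would: the job done as asked, in the order asked, and still so for the second after the job is handed in, while the arm keeps its last pose, push and grip.
It also fails if it takes over 64 s, if anything falls off the work surface, if the arm or the gripper's body presses on something with over 40 N, if the wrist force passes 120 N, or if a joint passes its speed limit or range.

## Working session

There is one attempt and no reset: what is moved stays moved. The work goes in short steps, Python scripts to look and compute and a shell command to move; the robot and the scene stay as the last step left them, time stands still between calls to the robot, and variables do not carry over. Pictures are saved under pics/ and viewed, at most 10 in all, crops included, and the job is handed in when it is done.

```bash
mkdir -p pics; cat > h.py <<'E'
from bench import *
import numpy as np, cv2
from scipy.spatial.transform import Rotation as R
def cloud(c):
    h,w=c["depth"].shape; v,u=np.mgrid[:h,:w]; K=c["K"]; d=c["depth"]
    p=np.stack([(u-K[0,2])/K[0,0]*d,(v-K[1,2])/K[1,1]*d,d],-1)
    return p@c["T"][:3,:3].T+c["T"][:3,3]
def ray(c,u,v,z):
    K=c["K"]; d=c["T"][:3,:3]@np.array([(u-K[0,2])/K[0,0],(v-K[1,2])/K[1,1],1]); o=c["T"][:3,3]
    return o+d*(z-o[2])/d[2]
E
python3 - <<'E'
from h import *
import pickle
s=get_state(); print(s)
for n in("top","side"):
    c=get_image(n); pickle.dump(c,open(n+".pkl","wb")); cv2.imwrite(f"pics/{n}0.png",c["frame"][...,::-1]); print(n,c["T"].round(3).tolist(),c["K"].tolist())
E
```

```text
{'time': 0.0, 'joint_positions': array([-1.08787117,  0.32183144, -0.07009631,  1.45165813,  0.02260699,
        1.37080101, -0.0568725 ]), 'qd': array([-0.00121757, -0.00140509, -0.00036394,  0.00046816,  0.00088986,
        0.0006998 , -0.0019072 ]), 'joint_torque': array([ 1.76070921e-04, -4.91286206e+01, -4.04068977e-01, -3.12524056e+01,
       -6.39024074e-02,  4.38190112e-02,  1.87051978e-04]), 'position': array([0.29349835, 0.57937939, 0.23546457]), 'tool_rot': array([-7.29515460e-01, -3.05536172e+00,  2.95156510e-03]), 'ft_force': array([-0.02843222,  0.28316826, -0.51430115]), 'torque': array([ 0.0119533 ,  0.0500008 , -0.01709252]), 'grip_force': 0.0, 'grip_width': 1.0018093868191018}
top [[0.012, -0.988, 0.153, 0.444], [-1.0, -0.008, 0.028, -0.087], [-0.027, -0.154, -0.988, 1.185], [0.0, 0.0, 0.0, 1.0]] [[516.9104525159202, 0.0, 280.8300428972173], [0.0, 516.9104525159202, 206.09190497708326], [0.0, 0.0, 1.0]]
side [[-0.932, -0.271, 0.241, 0.376], [-0.363, 0.673, -0.645, 0.516], [0.013, -0.688, -0.725, 0.751], [0.0, 0.0, 0.0, 1.0]] [[427.19960654686355, 0.0, 284.2595681135802], [0.0, 427.19960654686355, 210.58622856782895], [0.0, 0.0, 1.0]]
```

View pics/top0.png

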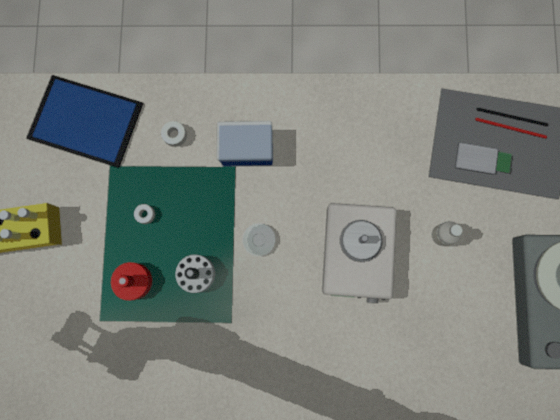

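View pics/side0.png

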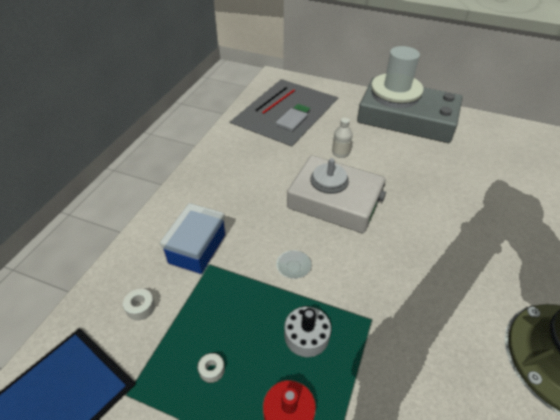

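The top view shows the sleeve on the mat at (145,214), with the larger look-alike at (174,133). The carrier is at (195,273), the red decoy at (131,281) and the platform at (362,240), with the shaft tip near (364,239). The side view agrees: sleeve (211,367), carrier (308,330), platform (330,178).

```bash
cat > m.py <<'E'
from h import *
import pickle
def circ(P,sel):
    p=P[sel]; A=np.c_[2*p[:,:2],np.ones(len(p))]; 
    (c,r)=cv2.minEnclosingCircle(p[:,:2].astype(np.float32)*1000); return np.round(c,1),round(r,1),len(p),p[:,2].mean().round(4), (np.median(p[:,:2],0)*1000).round(1)
for n,pts in (("top",dict(sl=(145,214),ca=(195,273),pl=(362,240))),("side",dict(sl=(211,367),ca=(308,330),pl=(330,178)))):
    c=pickle.load(open(n+".pkl","rb")); P=cloud(c); z=P[...,2]; v,u=np.mgrid[:420,:560]
    near=lambda k,r:(np.hypot(u-pts[k][0],v-pts[k][1])<r)&(c["depth"]>0)
    print(n,"sleeve",circ(P,near("sl",20)&(z>.019)&(z<.03)))
    print(n,"block",circ(P,near("ca",35)&(z>.033)&(z<.043)))
    print(n,"knob",circ(P,near("ca",35)&(z>.075)&(z<.092)))
    print(n,"plat",circ(P,near("pl",30)&(z>.08)&(z<.091)))
    print(n,"shaft",circ(P,near("pl",25)&(z>.122)&(z<.14)))
    print(n,"box",circ(P,near("pl",70)&(z>.058)&(z<.072)))
E
python3 m.py
```

```text
top sleeve (array([603.6, 261.7]), 21.8, 225, np.float64(0.0239), array([603.3, 261. ]))
top block (array([469. , 137.3]), 42.0, 954, np.float64(0.0377), array([468.6, 134.5]))
top knob (array([469.1, 136.6]), 13.0, 119, np.float64(0.0832), array([469.3, 135.8]))
top plat (array([ 542.7, -227.9]), 40.1, 1024, np.float64(0.0858), array([ 541.2, -226.7]))
top shaft (array([ 542.4, -227.3]), 7.5, 47, np.float64(0.1284), array([ 542.9, -227.2]))
top box (array([ 522.5, -226. ]), 120.6, 5063, np.float64(0.0655), array([ 501.3, -224. ]))
side sleeve (array([602.2, 263.3]), 21.9, 403, np.float64(0.0234), array([601.8, 264.4]))
side block (array([468.2, 138.3]), 42.9, 1219, np.float64(0.0376), array([461.9, 147.6]))
side knob (array([467.3, 138.9]), 13.2, 176, np.float64(0.0826), array([466.7, 140.4]))
side plat (array([ 541. , -226.4]), 41.6, 585, np.float64(0.0852), array([ 537.5, -219.2]))
side shaft (array([ 541.4, -225.8]), 7.7, 35, np.float64(0.127), array([ 540.2, -224.1]))
side box (array([ 518.3, -277.5]), 157.8, 3014, np.float64(0.0651), array([ 498.4, -202.3]))
```

```bash
cat >> h.py <<'E'
def go(*t):
    s=get_state(); Q=R.from_rotvec(s["tool_rot"]).as_matrix()
    print("t",round(s["time"],2),"pos",(s["position"]*1000).round(1),"F",s["ft_force"].round(1),"M",s["torque"].round(2),"w",round(s["grip_width"]*87,1),"g",round(s["grip_force"],1)); print("x",Q[:,0].round(3),"y",Q[:,1].round(3),"z",Q[:,2].round(4),"q",s["joint_positions"].round(2))
    for p in t: print("to",p,"d",(Q.T@(np.array(p)-s["position"]*1000)).round(1))
E
python3 -c "
from h import *
go((603,262.5,110),(603,262.5,19))"
```

```text
t 0.1 pos [293.5 579.4 235.6] F [-0.5  0.3 -0.1] M [-0.    0.04  0.02] w 86.7 g 0.0
x [-0.892  0.452 -0.   ] y [ 0.452  0.892 -0.002] z [-7.0e-04 -1.6e-03 -1.0e+00] q [-1.09  0.32 -0.07  1.45  0.02  1.37 -0.06]
to (603, 262.5, 110) d [-419.3 -142.7  125.9]
to (603, 262.5, 19) d [-419.3 -142.5  216.9]
```

```bash
python3 -m jog '[{"claw":80,"dx":-419,"dy":-143,"dz":90},{"claw":80,"dx":-419,"dy":-143,"dz":90},{"claw":80,"dx":-419,"dy":-143,"dz":90},{"claw":80,"dx":-419,"dy":-143,"dz":90},{"claw":80,"dx":-419,"dy":-143,"dz":90},{"claw":80,"dx":-419,"dy":-143,"dz":90},{"claw":80,"dx":-419,"dy":-143,"dz":90},{"claw":80,"dx":-419,"dy":-143,"dz":90},{"claw":80,"dx":-419,"dy":-143,"dz":110},{"claw":80,"dx":-419,"dy":-143,"dz":126},{"claw":80,"dx":-419,"dy":-143,"dz":126},{"claw":80,"dx":-419,"dy":-143,"dz":126},{"claw":80,"dx":-419,"dy":-143,"dz":126},{"claw":80,"dx":-419,"dy":-143,"dz":126},{"claw":80,"dx":-419,"dy":-143,"dz":126},{"claw":80,"dx":-419,"dy":-143,"dz":126}]' 20
python3 -c "
from h import *
go((603,262.5,19))
c=get_image('wrist'); cv2.imwrite('pics/w1.png',c['frame'][...,::-1]); print(c['mount'].round(4).tolist(),c['K'].tolist())"
```

```text
t 0.1 pos [293.5 579.4 235.6] F [-0.5  0.3 -0.1] M [-0.    0.04  0.02] w 86.7 g 0.0
x [-0.892  0.452 -0.   ] y [ 0.452  0.892 -0.002] z [-7.0e-04 -1.6e-03 -1.0e+00] q [-1.09  0.32 -0.07  1.45  0.02  1.37 -0.06]
to (603, 262.5, 19) d [-419.3 -142.5  216.9]
[[-0.0005, -0.9625, -0.2713, 0.0747], [1.0, -0.0009, 0.0013, -0.0009], [-0.0015, -0.2713, 0.9625, -0.1482], [0.0, 0.0, 0.0, 1.0]] [[325.19226210127806, 0.0, 282.74391498269785], [0.0, 325.19226210127806, 213.10583015200467], [0.0, 0.0, 1.0]]$[0]: bad value
```

View pics/w1.png

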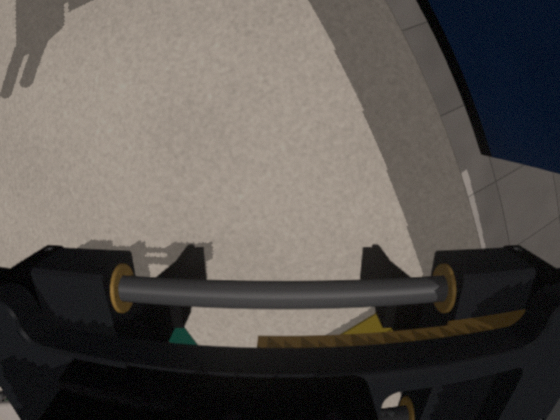

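The move was refused because each row also needs `spin`. The wrist picture therefore only shows bare bench from the start pose, with the fingers at columns 190 and 375.

```bash
python3 -m jog '[{"claw":80,"dx":-419,"dy":-143,"dz":90,"spin":0},{"claw":80,"dx":-419,"dy":-143,"dz":90,"spin":0},{"claw":80,"dx":-419,"dy":-143,"dz":90,"spin":0},{"claw":80,"dx":-419,"dy":-143,"dz":90,"spin":0},{"claw":80,"dx":-419,"dy":-143,"dz":90,"spin":0},{"claw":80,"dx":-419,"dy":-143,"dz":90,"spin":0},{"claw":80,"dx":-419,"dy":-143,"dz":90,"spin":0},{"claw":80,"dx":-419,"dy":-143,"dz":90,"spin":0},{"claw":80,"dx":-419,"dy":-143,"dz":110,"spin":0},{"claw":80,"dx":-419,"dy":-143,"dz":126,"spin":0},{"claw":80,"dx":-419,"dy":-143,"dz":126,"spin":0},{"claw":80,"dx":-419,"dy":-143,"dz":126,"spin":0},{"claw":80,"dx":-419,"dy":-143,"dz":126,"spin":0},{"claw":80,"dx":-419,"dy":-143,"dz":126,"spin":0},{"claw":80,"dx":-419,"dy":-143,"dz":126,"spin":0},{"claw":80,"dx":-419,"dy":-143,"dz":126,"spin":0}]' 20
python3 -c "
from h import *
go((603,262.5,19))
c=get_image('wrist'); cv2.imwrite('pics/w2.png',c['frame'][...,::-1])"
```

```text
time: 1.48
position: [0.6021, 0.2658, 0.1117]
tool_rot: [0.724, 3.056, 0.003]
ft_force: [-0.4, 0.4, 0.5]
grip_width: 0.918
grip_force: 0.0
t 1.48 pos [602.1 265.8 111.7] F [-0.4  0.4  0.5] M [-0.02  0.01  0.06] w 79.8 g 0.0
x [-0.894  0.449  0.   ] y [0.449 0.894 0.002] z [ 0.001  0.002 -1.   ] q [-0.57  0.42  0.14  1.58 -0.07  1.14  0.7 ]
to (603, 262.5, 19) d [-2.3 -2.7 92.7]
```

View pics/w2.png

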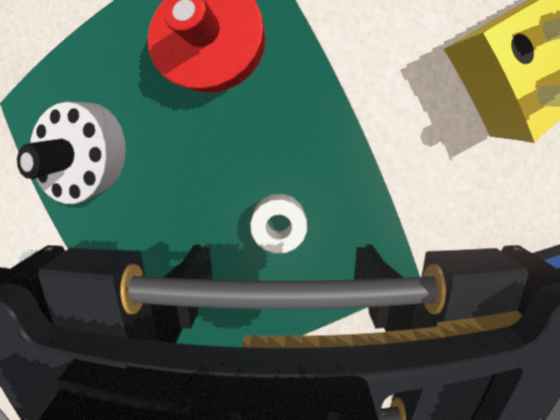

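The wrist view shows the sleeve between the fingers at (279,223). I'll measure it from here.

```bash
cat >> h.py <<'E'
def wcast(c,s,uv,z):
    K=c["K"]; d=(np.array(uv,float)-[K[0,2],K[1,2]])/K[0,0]; r=np.linalg.norm(d,axis=-1,keepdims=True)
    k=np.concatenate([d/np.maximum(r,1e-9)*np.sin(r),np.cos(r)],-1)
    Q=R.from_rotvec(s["tool_rot"]).as_matrix(); T=c["mount"]
    k=k@T[:3,:3].T@Q.T; o=s["position"]+Q@T[:3,3]
    return (o+k*((z-o[2])/k[:,2:]))*1000
E
python3 - <<'E'
from h import *
s=get_state(); c=get_image("wrist"); f=c["frame"]; h=cv2.cvtColor(f,cv2.COLOR_RGB2HSV)
m=((h[...,1]<50)&(h[...,2]>150)).astype(np.uint8)
n,l,st,ce=cv2.connectedComponentsWithStats(m); i=l[223,262]; print(st[i])
ct=max(cv2.findContours((l==i).astype(np.uint8),0,1)[0],key=len)[:,0]
p=wcast(c,s,ct,.024); print(cv2.minEnclosingCircle(p[:,:2].astype(np.float32)))
hole=((l!=i)&(np.hypot(*(np.mgrid[:420,:560]-np.array([223,279])[:,None,None]))<18)).astype(np.uint8)
ct=max(cv2.findContours(hole,0,1)[0],key=len)[:,0]; p=wcast(c,s,ct,.024); print(cv2.minEnclosingCircle(p[:,:2].astype(np.float32)))
go((603,262.5,19))
E
```

```text
[ 251  196   57   57 2126]
((601.8129272460938, 262.46124267578125), 23.051719665527344)
((602.5018310546875, 261.6253967285156), 9.497482299804688)
t 1.58 pos [602.3 265.1 111.6] F [ 1.2  0.4 -0.1] M [-0.04  0.   -0.02] w 79.7 g 0.0
x [-0.893  0.449 -0.   ] y [0.449 0.893 0.002] z [ 0.0011  0.0015 -1.    ] q [-0.57  0.42  0.14  1.58 -0.06  1.14  0.7 ]
to (603, 262.5, 19) d [-1.8 -2.2 92.6]
```

```bash
python3 -m jog '[{"claw":80,"dx":-2,"dy":-2,"dz":30,"spin":0},{"claw":80,"dx":-2,"dy":-2,"dz":60,"spin":0},{"claw":80,"dx":-2,"dy":-2,"dz":80,"spin":0},{"claw":80,"dx":-2,"dy":-2,"dz":90,"spin":0},{"claw":80,"dx":-2,"dy":-2,"dz":92,"spin":0},{"claw":80,"dx":-2,"dy":-2,"dz":92,"spin":0},{"claw":80,"dx":-2,"dy":-2,"dz":92,"spin":0}]' 
python3 -c "
from h import *
go((602.7,262.2,19))"
```

```text
time: 2.17
position: [0.6048, 0.2611, 0.0202]
tool_rot: [0.729, 3.054, 0.003]
ft_force: [0.3, -0.1, 0.2]
grip_width: 0.918
grip_force: 0.0
t 2.17 pos [604.8 261.1  20.2] F [ 0.3 -0.1  0.2] M [-0.02  0.04 -0.06] w 79.9 g 0.0
x [-0.892  0.451 -0.002] y [0.451 0.892 0.002] z [ 0.0023  0.0012 -1.    ] q [-0.55  0.51  0.14  1.65 -0.08  0.98  0.71]
to (602.7, 262.2, 19) d [2.4 0.1 1.2]
```

```bash
python3 -m jog '[{"claw":80,"dx":2,"dy":0,"dz":1,"spin":0},{"claw":60,"dx":2,"dy":0,"dz":1,"spin":0},{"claw":35,"dx":2,"dy":0,"dz":1,"spin":0},{"claw":35,"dx":2,"dy":0,"dz":1,"spin":0},{"claw":35,"dx":2,"dy":0,"dz":1,"spin":0},{"claw":35,"dx":2,"dy":0,"dz":1,"spin":0},{"claw":35,"dx":2,"dy":0,"dz":1,"spin":0},{"claw":35,"dx":2,"dy":0,"dz":1,"spin":0},{"claw":35,"dx":2,"dy":0,"dz":1,"spin":0},{"claw":35,"dx":2,"dy":0,"dz":1,"spin":0}]' 15
python3 -c "
from h import *
go((602.7,262.2,19))"
```

```text
time: 3.0
position: [0.6021, 0.2613, 0.0176]
tool_rot: [0.73, 3.056, 0.0]
ft_force: [-0.6, -0.5, -0.2]
grip_width: 0.507
grip_force: 15.0
t 3.0 pos [602.1 261.3  17.6] F [-0.6 -0.5 -0.2] M [0.01 0.02 0.04] w 44.1 g 15.0
x [-0.892  0.452 -0.   ] y [0.452 0.892 0.   ] z [ 1.e-04  1.e-04 -1.e+00] q [-0.56  0.51  0.14  1.65 -0.08  0.98  0.71]
to (602.7, 262.2, 19) d [-0.1  1.1 -1.4]
```

```bash
python3 -m jog '[{"claw":35,"dx":0,"dy":0,"dz":-20,"spin":0},{"claw":35,"dx":0,"dy":0,"dz":-60,"spin":0},{"claw":35,"dx":0,"dy":0,"dz":-100,"spin":0},{"claw":35,"dx":0,"dy":0,"dz":-140,"spin":0},{"claw":35,"dx":0,"dy":-20,"dz":-172,"spin":0},{"claw":35,"dx":-167,"dy":-462,"dz":-172,"spin":0},{"claw":35,"dx":-167,"dy":-462,"dz":-172,"spin":0},{"claw":35,"dx":-167,"dy":-462,"dz":-172,"spin":0},{"claw":35,"dx":-167,"dy":-462,"dz":-172,"spin":0},{"claw":35,"dx":-167,"dy":-462,"dz":-172,"spin":0},{"claw":35,"dx":-167,"dy":-462,"dz":-172,"spin":0},{"claw":35,"dx":-167,"dy":-462,"dz":-172,"spin":0},{"claw":35,"dx":-167,"dy":-462,"dz":-172,"spin":0},{"claw":35,"dx":-167,"dy":-462,"dz":-172,"spin":0},{"claw":35,"dx":-167,"dy":-462,"dz":-172,"spin":0},{"claw":35,"dx":-167,"dy":-462,"dz":-172,"spin":0},{"claw":35,"dx":-167,"dy":-462,"dz":-172,"spin":0},{"claw":35,"dx":-167,"dy":-462,"dz":-172,"spin":0},{"claw":35,"dx":-167,"dy":-462,"dz":-172,"spin":0},{"claw":35,"dx":-167,"dy":-462,"dz":-172,"spin":0}]'
python3 - <<'E'
from h import *
go((542,-227,190))
s=get_state(); c=get_image("wrist"); cv2.imwrite('pics/w3.png',c['frame'][...,::-1])
go((542,-227,190))
E
```

```text
time: 4.67
position: [0.5426, -0.2246, 0.1893]
tool_rot: [-0.727, -3.056, -0.002]
ft_force: [-0.4, 0.4, -0.3]
grip_width: 0.506
grip_force: 15.0
t 4.67 pos [ 542.6 -224.6  189.3] F [-0.4  0.4 -0.3] M [ 0.1  -0.03 -0.02] w 44.0 g 15.0
x [-0.893  0.45   0.001] y [0.45  0.893 0.001] z [-2.0e-04  1.4e-03 -1.0e+00] q [-0.04  0.22  0.45  1.69 -0.1   1.25  1.54]
to (542, -227, 190) d [-0.5 -2.4 -0.8]
t 4.72 pos [ 542.8 -224.1  189.3] F [-0.6 -0.2 -0.8] M [ 0.02  0.02 -0.02] w 43.8 g 15.0
x [-0.893  0.449  0.001] y [0.449 0.893 0.001] z [-1.0e-04  1.3e-03 -1.0e+00] q [-0.04  0.22  0.45  1.69 -0.1   1.25  1.54]
to (542, -227, 190) d [-0.5 -2.9 -0.7]
```

View pics/w3.png

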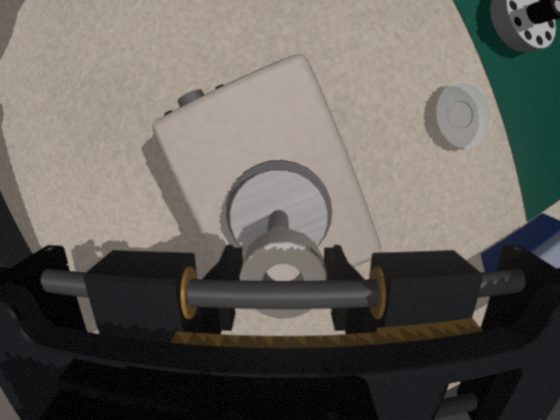

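The sleeve is held at (283,272) above the platform, whose centre is near (279,210), with the shaft tip showing at (278,215). I'll measure both relative to the tool from the wrist depth.

```bash
cat >> h.py <<'E'
def wcloud(c,s):
    h,w=c["depth"].shape; v,u=np.mgrid[:h,:w]; K=c["K"]; d=np.stack([u-K[0,2],v-K[1,2]],-1)/K[0,0]
    r=np.linalg.norm(d,axis=-1,keepdims=True); k=np.concatenate([d/np.maximum(r,1e-9)*np.tan(r),np.ones_like(r)],-1)*c["depth"][...,None]
    T=c["mount"]; t=k@T[:3,:3].T+T[:3,3]
    Q=R.from_rotvec(s["tool_rot"]).as_matrix(); return t*1000,(t@Q.T+s["position"])*1000
def cfit(p):
    A=np.c_[2*p[:,:2],np.ones(len(p))]; x=np.linalg.lstsq(A,(p[:,:2]**2).sum(1),rcond=None)[0]; return x[:2].round(1),np.sqrt(x[2]+x[:2]@x[:2]).round(1)
E
python3 - <<'E'
from h import *
s=get_state(); c=get_image("wrist"); t,P=wcloud(c,s); z=P[...,2]; ok=c["depth"]>0
def rep(n,m,Z):
    q=Z[m]; print(n,len(q),q.mean(0).round(1) if len(q) else '', cv2.minEnclosingCircle(q[:,:2].astype(np.float32)) if len(q)>2 else '')
v,u=np.mgrid[:420,:560]
pl=ok&(abs(z-86)<4)&(np.hypot(u-279,v-210)<60); rep("plat",pl,P)
co=max(cv2.findContours(pl.astype(np.uint8),0,1)[0],key=len)[:,0]; co=co[(co[:,1]<225)]; print("plat edge",cfit(P[co[:,1],co[:,0]]))
near=ok&(np.hypot(u-283,v-272)<48)
sl=near&(abs(z-196)<4); rep("sleevetop tool",sl,t)
side=near&(z>178)&(z<192)&(v<275); q=t[side]; print("side fit tool",len(q),cfit(q))
sh=near|(ok&(np.hypot(u-278,v-215)<25)); sh=sh&(z>110)&(z<134); rep("shaft",sh,P); print(cfit(P[sh]))
E
```

```text
plat 5056 [ 531.9 -224.3   86. ] ((541.425537109375, -228.2057647705078), 39.798973083496094)
plat edge (array([ 532.1, -223.6]), np.float64(31.0))
sleevetop tool 2762 [ 7.1 -0.7 -6.1] ((1.0578962564468384, -0.5681256651878357), 24.239511489868164)
side fit tool 803 (array([-2.1, -0.6]), np.float64(22.9))
shaft 189 [ 536.  -226.6  120.5] ((540.2086181640625, -228.45401000976562), 7.669461727142334)
(array([ 541.4, -228.9]), np.float64(7.2))
```

```bash
python3 -m jog '[{"claw":35,"dx":0,"dy":-3,"dz":10,"spin":0},{"claw":35,"dx":0,"dy":-3,"dz":30,"spin":0},{"claw":35,"dx":0,"dy":-3,"dz":38,"spin":0},{"claw":35,"dx":0,"dy":-3,"dz":38,"spin":0},{"claw":35,"dx":0,"dy":-3,"dz":38,"spin":0},{"claw":35,"dx":0,"dy":-3,"dz":38,"spin":0}]'
python3 -c "
from h import *
go((541.5,-227,103),(541.5,-227,101.6))"
```

```text
time: 5.27
position: [0.5414, -0.229, 0.1521]
tool_rot: [0.729, 3.055, -0.0]
ft_force: [0.0, -0.2, -0.3]
grip_width: 0.504
grip_force: 15.0
t 5.27 pos [ 541.4 -229.   152.1] F [ 0.  -0.2 -0.3] M [-0.02  0.01 -0.05] w 43.9 g 15.0
x [-0.892  0.451 -0.001] y [0.451 0.892 0.   ] z [ 8.e-04 -2.e-04 -1.e+00] q [-0.03  0.26  0.44  1.73 -0.12  1.18  1.55]
to (541.5, -227, 103) d [ 0.8  1.8 49.1]
to (541.5, -227, 101.6) d [ 0.8  1.8 50.5]
```

```bash
python3 -m jog '[{"claw":35,"dx":1,"dy":1,"dz":5,"spin":0},{"claw":35,"dx":1,"dy":1,"dz":10,"spin":0},{"claw":35,"dx":1,"dy":1,"dz":16,"spin":0},{"claw":35,"dx":1,"dy":1,"dz":22,"spin":0},{"claw":35,"dx":1,"dy":1,"dz":28,"spin":0},{"claw":35,"dx":1,"dy":1,"dz":30,"spin":0},{"claw":35,"dx":1,"dy":1,"dz":30,"spin":0},{"claw":35,"dx":1,"dy":1,"dz":30,"spin":0}]'
python3 -c "
from h import *
go((541.5,-227,103),(541.5,-227,101.6))"
```

```text
time: 5.93
position: [0.5404, -0.2278, 0.1214]
tool_rot: [-0.73, -3.055, 0.0]
ft_force: [-0.4, 0.3, -0.2]
grip_width: 0.51
grip_force: 15.0
t 5.93 pos [ 540.4 -227.8  121.4] F [-0.4  0.3 -0.2] M [-0.03 -0.01 -0.  ] w 44.4 g 15.0
x [-0.892  0.452  0.   ] y [ 0.452  0.892 -0.   ] z [-3.e-04  0.e+00 -1.e+00] q [-0.02  0.28  0.44  1.77 -0.13  1.12  1.56]
to (541.5, -227, 103) d [-0.6  1.2 18.4]
to (541.5, -227, 101.6) d [-0.6  1.2 19.8]
```

No contact force with the sleeve's underside about 20 mm below the shaft tip, so it is threaded. I'll lower it and release.

```bash
python3 -m jog '[{"claw":35,"dx":0,"dy":1,"dz":6,"spin":0},{"claw":35,"dx":0,"dy":1,"dz":12,"spin":0},{"claw":35,"dx":0,"dy":1,"dz":16,"spin":0},{"claw":35,"dx":0,"dy":1,"dz":18,"spin":0},{"claw":35,"dx":0,"dy":1,"dz":19,"spin":0},{"claw":35,"dx":0,"dy":1,"dz":19,"spin":0}]'
python3 -c "
from h import *
go((541.5,-227,101.6))"
```

```text
time: 6.43
position: [0.5407, -0.2268, 0.1022]
tool_rot: [-0.73, -3.055, -0.0]
ft_force: [0.0, 0.2, -0.8]
grip_width: 0.504
grip_force: 15.0
t 6.43 pos [ 540.7 -226.8  102.2] F [ 0.   0.2 -0.8] M [-0.06  0.01  0.  ] w 43.9 g 15.0
x [-0.892  0.452  0.001] y [ 0.452  0.892 -0.   ] z [-5.e-04  1.e-04 -1.e+00] q [-0.02  0.3   0.44  1.79 -0.14  1.08  1.57]
to (541.5, -227, 101.6) d [-0.8  0.2  0.6]
```

Release, then rise to z≈230.

```bash
python3 -m jog '[{"claw":48,"dx":0,"dy":0,"dz":0.5,"spin":0},{"claw":56,"dx":0,"dy":0,"dz":0.5,"spin":0},{"claw":64,"dx":0,"dy":0,"dz":0.5,"spin":0},{"claw":64,"dx":0,"dy":0,"dz":0.5,"spin":0},{"claw":64,"dx":0,"dy":0,"dz":0.5,"spin":0},{"claw":64,"dx":0,"dy":0,"dz":-10,"spin":0},{"claw":64,"dx":0,"dy":0,"dz":-40,"spin":0},{"claw":64,"dx":0,"dy":0,"dz":-80,"spin":0},{"claw":64,"dx":0,"dy":0,"dz":-108,"spin":0},{"claw":64,"dx":0,"dy":0,"dz":-108,"spin":0},{"claw":64,"dx":0,"dy":0,"dz":-108,"spin":0}]'
python3 - <<'E'
from h import *
go((468.5,137.5,130))
s=get_state(); c=get_image("wrist"); t,P=wcloud(c,s); z=P[...,2]; ok=c["depth"]>0
q=P[ok&(abs(z-108)<3)&(np.hypot(P[...,0]-541,P[...,1]+227)<40)]; print("sleeve top",len(q),q[:,2].std(),q[:,2].mean(),cv2.minEnclosingCircle(q[:,:2].astype(np.float32)))
q=P[ok&(z>124)&(z<134)&(np.hypot(P[...,0]-541,P[...,1]+227)<20)]; print("shaft",len(q),q[:,2].mean(),cv2.minEnclosingCircle(q[:,:2].astype(np.float32)))
cv2.imwrite('pics/w4.png',c['frame'][...,::-1])
E
```

```text
time: 7.35
position: [0.5422, -0.2275, 0.2136]
tool_rot: [0.729, 3.051, 0.0]
ft_force: [-0.6, -0.6, -1.6]
grip_width: 0.734
grip_force: 0.0
t 7.35 pos [ 542.2 -227.5  213.6] F [-0.6 -0.6 -1.6] M [0.04 0.03 0.05] w 63.9 g 0.0
x [-0.892  0.452 -0.005] y [0.452 0.892 0.001] z [ 0.0052 -0.0011 -1.    ] q [-0.04  0.21  0.45  1.66 -0.09  1.29  1.53]
to (468.5, 137.5, 130) d [231.1 292.2  82.8]
sleeve top 1613 0.7666441901473312 107.91310914084514 ((541.3812255859375, -227.87364196777344), 21.84957504272461)
shaft 322 128.60378199877056 ((541.635986328125, -228.93382263183594), 7.833504676818848)
```

View pics/w4.png

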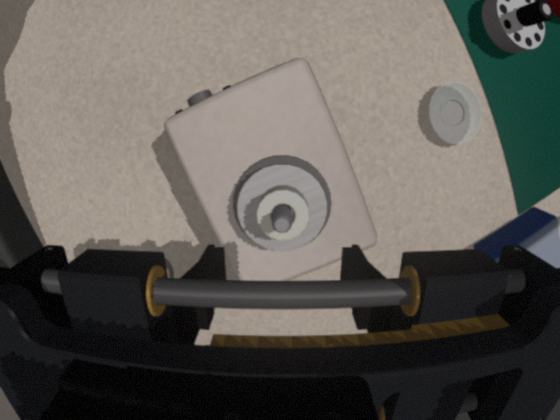

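The sleeve lies flat on the platform at (283,212), around the shaft, with its top at z = 107.9 mm. On to the carrier.

```bash
python3 -m jog '[{"claw":70,"dx":231,"dy":292,"dz":0,"spin":0},{"claw":70,"dx":231,"dy":292,"dz":0,"spin":0},{"claw":70,"dx":231,"dy":292,"dz":0,"spin":0},{"claw":70,"dx":231,"dy":292,"dz":0,"spin":0},{"claw":70,"dx":231,"dy":292,"dz":0,"spin":0},{"claw":70,"dx":231,"dy":292,"dz":0,"spin":0},{"claw":70,"dx":231,"dy":292,"dz":0,"spin":0},{"claw":70,"dx":231,"dy":292,"dz":0,"spin":0},{"claw":70,"dx":231,"dy":292,"dz":30,"spin":0},{"claw":70,"dx":231,"dy":292,"dz":45,"spin":0},{"claw":70,"dx":231,"dy":292,"dz":45,"spin":0},{"claw":70,"dx":231,"dy":292,"dz":45,"spin":0},{"claw":70,"dx":231,"dy":292,"dz":45,"spin":0},{"claw":70,"dx":231,"dy":292,"dz":45,"spin":0}]'
python3 - <<'E'
from h import *
s=get_state(); c=get_image("wrist"); t,P=wcloud(c,s); z=P[...,2]; ok=c["depth"]>0
near=ok&(np.hypot(P[...,0]-468.5,P[...,1]-137.5)<60)
q=P[near&(abs(z-84)<3)&(np.hypot(P[...,0]-468.5,P[...,1]-137.5)<20)]; print("knob top",len(q),q[:,2].mean(),cv2.minEnclosingCircle(q[:,:2].astype(np.float32)))
q=P[near&(abs(z-38)<3)]; print("block top",len(q),q[:,2].mean(),cv2.minEnclosingCircle(q[:,:2].astype(np.float32)))
go((468.5,137.5,58))
E
```

```text
time: 8.57
position: [0.4679, 0.1365, 0.1666]
tool_rot: [0.734, 3.053, 0.001]
ft_force: [0.2, -0.5, 0.0]
grip_width: 0.806
grip_force: 0.0
knob top 845 83.82054996945607 ((467.6214294433594, 136.17185974121094), 12.65213394165039)
block top 5395 38.081952736065325 ((467.7203369140625, 136.41732788085938), 41.95864486694336)
t 8.62 pos [467.9 136.7 166.7] F [-0.4 -0.1  0.9] M [ 0.02 -0.01 -0.03] w 69.9 g 0.0
x [-0.891  0.454 -0.001] y [0.454 0.891 0.001] z [ 1.8e-03  5.0e-04 -1.0e+00] q [-0.45  0.02  0.12  1.94 -0.    1.18  0.76]
to (468.5, 137.5, 58) d [ -0.    0.9 108.7]
```

```bash
python3 -m jog '[{"claw":70,"dx":0,"dy":0,"dz":30,"spin":0},{"claw":70,"dx":0,"dy":0,"dz":65,"spin":0},{"claw":70,"dx":0,"dy":0,"dz":95,"spin":0},{"claw":70,"dx":0,"dy":0,"dz":107,"spin":0},{"claw":60,"dx":0,"dy":0,"dz":109,"spin":0},{"claw":45,"dx":0,"dy":0,"dz":109,"spin":0},{"claw":30,"dx":0,"dy":0,"dz":109,"spin":0},{"claw":15,"dx":0,"dy":0,"dz":109,"spin":0},{"claw":15,"dx":0,"dy":0,"dz":109,"spin":0},{"claw":15,"dx":0,"dy":0,"dz":109,"spin":0},{"claw":15,"dx":0,"dy":0,"dz":109,"spin":0},{"claw":15,"dx":0,"dy":0,"dz":109,"spin":0},{"claw":15,"dx":0,"dy":0,"dz":109,"spin":0},{"claw":15,"dx":0,"dy":0,"dz":109,"spin":0}]' 45
python3 -c "
from h import *
go((468,136.6,58))"
```

```text
time: 9.78
position: [0.4669, 0.1379, 0.057]
tool_rot: [0.73, 3.055, -0.0]
ft_force: [-1.6, -1.7, 5.6]
grip_width: 0.289
grip_force: 45.0
t 9.78 pos [466.9 137.9  57. ] F [-1.6 -1.7  5.6] M [-0.33  0.36  0.  ] w 25.2 g 45.0
x [-0.892  0.452 -0.   ] y [ 0.452  0.892 -0.   ] z [ 2.e-04 -1.e-04 -1.e+00] q [-0.45  0.15  0.11  2.05 -0.02  0.94  0.78]
to (468, 136.6, 58) d [-1.6 -0.6 -1. ]
```

```bash
python3 -m jog '[{"claw":15,"dx":0,"dy":0,"dz":-15,"spin":0},{"claw":15,"dx":0,"dy":0,"dz":-45,"spin":0},{"claw":15,"dx":0,"dy":0,"dz":-80,"spin":0},{"claw":15,"dx":0,"dy":0,"dz":-115,"spin":0},{"claw":15,"dx":0,"dy":0,"dz":-150,"spin":0},{"claw":15,"dx":-20,"dy":-25,"dz":-165,"spin":0},{"claw":15,"dx":-45,"dy":-57,"dz":-165,"spin":0},{"claw":15,"dx":-70,"dy":-88,"dz":-165,"spin":0},{"claw":15,"dx":-95,"dy":-120,"dz":-165,"spin":0},{"claw":15,"dx":-120,"dy":-151,"dz":-165,"spin":0},{"claw":15,"dx":-145,"dy":-183,"dz":-165,"spin":0},{"claw":15,"dx":-170,"dy":-214,"dz":-165,"spin":0},{"claw":15,"dx":-195,"dy":-246,"dz":-165,"spin":0},{"claw":15,"dx":-215,"dy":-271,"dz":-165,"spin":0},{"claw":15,"dx":-227,"dy":-286,"dz":-165,"spin":0},{"claw":15,"dx":-232,"dy":-292,"dz":-165,"spin":0},{"claw":15,"dx":-232,"dy":-292,"dz":-165,"spin":0},{"claw":15,"dx":-232,"dy":-292,"dz":-165,"spin":0},{"claw":15,"dx":-232,"dy":-292,"dz":-165,"spin":0},{"claw":15,"dx":-232,"dy":-292,"dz":-165,"spin":0}]'
cat > k.py <<'E'
from h import *
go((541.5,-227.8,190))
s=get_state(); c=get_image("wrist"); t,P=wcloud(c,s); ok=c["depth"]>0; tz=t[...,2]
near=ok&(np.hypot(t[...,0],t[...,1])<60)
print("tz hist",np.histogram(tz[near],bins=np.arange(-20,70,6)))
q=t[near&(tz>8)&(tz<30)]; 
if len(q): 
    A=np.c_[q[:,:2],np.ones(len(q))]; pl=np.linalg.lstsq(A,q[:,2],rcond=None)[0]; r=abs(A@pl-q[:,2])<1; q=q[r]; pl=np.linalg.lstsq(A[r],q[:,2],rcond=None)[0]
    print("block top tool",len(q),q[:,2].mean(),"tilt",pl[:2].round(4),cv2.minEnclosingCircle(q[:,:2].astype(np.float32)))
go((541.5,-227.8,190))
E
python3 k.py; python3 - <<'E'
from h import *
for n in("top","side"):
    c=get_image(n); P=cloud(c)*1000; z=P[...,2]; ok=c["depth"]>0; s=get_state(); x,y=s["position"][:2]*1000
    q=P[ok&(abs(z-(s["position"][2]*1000-19))<5)&(np.hypot(P[...,0]-x,P[...,1]-y)<60)]; print(n,len(q),cv2.minEnclosingCircle(q[:,:2].astype(np.float32)) if len(q) else '')
    cv2.imwrite(f"pics/{n}5.png",c["frame"][...,::-1])
E
```

```text
time: 11.45
position: [0.542, -0.2248, 0.2213]
tool_rot: [-0.725, -3.056, -0.002]
ft_force: [0.2, -0.2, -4.1]
grip_width: 0.292
grip_force: 45.0
t 11.45 pos [ 542.  -224.8  221.3] F [ 0.2 -0.2 -4.1] M [ 0.01 -0.01 -0.01] w 25.4 g 45.0
x [-0.894  0.449  0.001] y [0.449 0.894 0.001] z [-2.0e-04  1.5e-03 -1.0e+00] q [-0.06  0.2   0.47  1.65 -0.1   1.31  1.53]
to (541.5, -227.8, 190) d [-0.9 -2.9 31.3]
tz hist (array([ 528,  567,  473,  425,  381,  300, 7129,  219,  192,  178,  159,
        155,   18,    0]), array([-20, -14,  -8,  -2,   4,  10,  16,  22,  28,  34,  40,  46,  52,
        58,  64]))
block top tool 4958 19.051644263295753 tilt [ 0.0309 -0.0023] ((6.845003604888916, -0.1708049774169922), 39.679168701171875)
t 11.5 pos [ 542.1 -225.2  221.5] F [ 0.   0.  -4.1] M [-0.03  0.01 -0.02] w 25.0 g 45.0
x [-0.893  0.449  0.   ] y [0.449 0.893 0.001] z [ 1.0e-04  1.1e-03 -1.0e+00] q [-0.06  0.2   0.47  1.65 -0.1   1.31  1.53]
to (541.5, -227.8, 190) d [-0.7 -2.6 31.5]
top 24 ((521.7885131835938, -192.18331909179688), 8.077467918395996)
side 520 ((541.1776123046875, -223.2667999267578), 42.42963409423828)
```

View pics/side5.png

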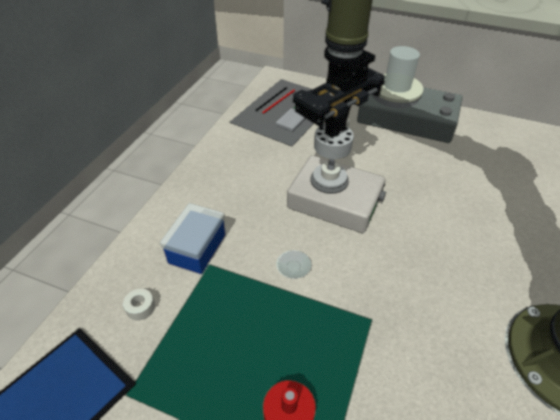

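The side view shows the carrier at (333,142), held above the sleeve and shaft at (330,175). The wrist fit suggests a slight tilt, so I'll measure the hold more carefully.

```bash
cat > k2.py <<'E'
from h import *
from scipy.optimize import least_squares
def plane(q):
    for _ in range(6):
        A=np.c_[q[:,:2]-q[:,:2].mean(0),np.ones(len(q))]; p=np.linalg.lstsq(A,q[:,2],rcond=None)[0]; r=A@p-q[:,2]; q=q[abs(r)<max(1,1.5*r.std())]
    return p,q
s=get_state(); c=get_image("wrist"); t,P=wcloud(c,s); ok=c["depth"]>0
m=ok&(np.hypot(t[...,0],t[...,1])<60)&(t[...,2]>14)&(t[...,2]<24)
m=cv2.morphologyEx(m.astype(np.uint8),cv2.MORPH_OPEN,np.ones((3,3)))>0
p,q=plane(t[m]); print("wrist plane",p.round(4),len(q))
v,u=np.where(m); print("px",u.min(),u.max(),v.min(),v.max())
q=t[m]; a=np.degrees(np.arctan2(q[:,1],q[:,0])); E=[]
for b in range(-80,81,10):
    k=abs(a-b)<5
    if k.sum()>5: g=q[k]; E.append(g[np.argsort(np.hypot(g[:,0],g[:,1]))[-4]])
E=np.array(E); print(E.round(1).tolist())
f=least_squares(lambda x:np.hypot(E[:,0]-x[0],E[:,1]-x[1])-42,[0,0],loss="soft_l1"); print("centre tool",f.x.round(2),f.fun.round(1))
sh=ok&(P[...,2]>112)&(P[...,2]<134)&(np.hypot(P[...,0]-541.5,P[...,1]+228)<15); print("shaft px",sh.sum())
c=get_image("side"); P=cloud(c)*1000; ok=c["depth"]>0; go()
x,y,z=s["position"]*1000; m=ok&(abs(P[...,2]-(z-19))<4)&(np.hypot(P[...,0]-x,P[...,1]-y)<50)
Q=R.from_rotvec(s["tool_rot"]).as_matrix()
p,q=plane((P[m]-s["position"]*1000)@Q); print("side plane in tool",p.round(4),len(q))
cv2.imwrite("pics/w6.png",get_image("wrist")["frame"][...,::-1])
E
python3 k2.py
```

```text
wrist plane [-8.00000e-04 -1.90000e-03  1.90748e+01] 5992
px 211 355 189 318
[[5.7, -41.2, 19.7], [16.9, -38.3, 20.3], [19.3, -36.7, 21.8], [23.6, -33.7, 19.3], [31.4, -26.0, 21.5], [34.7, -21.3, 19.5], [38.1, -14.0, 23.7], [39.8, -6.9, 23.4], [40.0, 3.3, 22.6], [39.8, 4.8, 20.5], [38.1, 12.3, 21.2], [33.0, 22.5, 23.9], [30.9, 25.5, 21.3], [23.9, 32.3, 20.1], [21.1, 34.1, 19.7], [11.4, 38.8, 20.5], [5.8, 40.2, 19.3]]
centre tool [-1.96 -0.69] [-0.7  0.  -0.2 -0.2 -0.1  0.   0.2  0.2  0.1  0.1  0.1 -0.   0.  -0.1
 -0.3 -0.3 -0.4]
shaft px 0
t 11.7 pos [ 541.9 -226.6  221.8] F [-0.1 -0.4 -3.7] M [-0.    0.02 -0.07] w 24.9 g 45.0
x [-0.893  0.451 -0.   ] y [0.451 0.893 0.   ] z [ 5.e-04  3.e-04 -1.e+00] q [-0.06  0.2   0.47  1.65 -0.1   1.31  1.53]
side plane in tool [2.00000e-03 1.70000e-03 1.95815e+01] 314
```

View pics/w6.png

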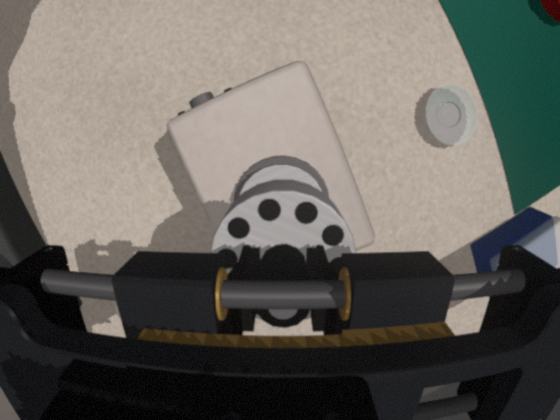

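The carrier hangs level, at tool offset (-1.8, -0.6) mm, and the platform shows behind it at (281,180). I'll move in above the shaft.

```bash
python3 -m jog '[{"claw":15,"dx":1,"dy":-1,"dz":8,"spin":0},{"claw":15,"dx":1,"dy":-1,"dz":20,"spin":0},{"claw":15,"dx":1,"dy":-1,"dz":28,"spin":0},{"claw":15,"dx":1,"dy":-1,"dz":30,"spin":0},{"claw":15,"dx":1,"dy":-1,"dz":30,"spin":0},{"claw":15,"dx":1,"dy":-1,"dz":30,"spin":0},{"claw":15,"dx":1,"dy":-1,"dz":30,"spin":0},{"claw":15,"dx":1,"dy":-1,"dz":30,"spin":0}]'
python3 - <<'E'
from h import *
go((540.3,-227.1,164))
ps=[]
for i in range(6): get_image("top"); ps.append(get_state()["position"]*1000)
print(np.mean(ps,0).round(1),np.std(ps,0).round(2))
E
```

```text
time: 12.42
position: [0.5408, -0.2279, 0.1921]
tool_rot: [0.729, 3.055, -0.0]
ft_force: [-0.1, 0.0, -3.8]
grip_width: 0.287
grip_force: 45.0
t 12.42 pos [ 540.8 -227.9  192.1] F [-0.1  0.  -3.8] M [-0.06  0.03  0.04] w 25.0 g 45.0
x [-0.892  0.452 -0.001] y [0.452 0.892 0.   ] z [ 1.e-03 -3.e-04 -1.e+00] q [-0.05  0.22  0.47  1.69 -0.11  1.25  1.54]
to (540.3, -227.1, 164) d [ 0.8  0.5 28.1]
[ 540.7 -227.8  191.9] [0.08 0.05 0.11]
```

```bash
python3 -m jog '[{"claw":15,"dx":0.8,"dy":0.5,"dz":1,"spin":0},{"claw":15,"dx":0.8,"dy":0.5,"dz":3,"spin":0},{"claw":15,"dx":0.8,"dy":0.5,"dz":5,"spin":0},{"claw":15,"dx":0.8,"dy":0.5,"dz":7,"spin":0},{"claw":15,"dx":0.8,"dy":0.5,"dz":9,"spin":0},{"claw":15,"dx":0.8,"dy":0.5,"dz":11,"spin":0},{"claw":15,"dx":0.8,"dy":0.5,"dz":12,"spin":0},{"claw":15,"dx":0.8,"dy":0.5,"dz":12,"spin":0},{"claw":15,"dx":0.8,"dy":0.5,"dz":12,"spin":0}]'
python3 -c "
from h import *
go((540.3,-227.1,164))"
```

```text
time: 13.47
position: [0.54, -0.227, 0.1795]
tool_rot: [0.73, 3.056, -0.0]
ft_force: [-0.2, -0.1, -4.1]
grip_width: 0.286
grip_force: 45.0
t 13.47 pos [ 540.  -227.   179.5] F [-0.2 -0.1 -4.1] M [-0.03 -0.03 -0.03] w 24.9 g 45.0
x [-0.892  0.452 -0.   ] y [ 0.452  0.892 -0.   ] z [-0.e+00 -1.e-04 -1.e+00] q [-0.05  0.23  0.47  1.71 -0.11  1.23  1.54]
to (540.3, -227.1, 164) d [-0.3  0.1 15.5]
```

Past the tip with no force. Continue to just above the sleeve.

```bash
python3 -m jog '[{"claw":15,"dx":0,"dy":0,"dz":3,"spin":0},{"claw":15,"dx":0,"dy":0,"dz":6,"spin":0},{"claw":15,"dx":0,"dy":0,"dz":9,"spin":0},{"claw":15,"dx":0,"dy":0,"dz":12,"spin":0},{"claw":15,"dx":0,"dy":0,"dz":14,"spin":0},{"claw":15,"dx":0,"dy":0,"dz":15.5,"spin":0},{"claw":15,"dx":0,"dy":0,"dz":16.5,"spin":0},{"claw":15,"dx":0,"dy":0,"dz":16.5,"spin":0},{"claw":15,"dx":0,"dy":0,"dz":16.5,"spin":0}]'
python3 -c "
from h import *
go((540.3,-227.1,163))"
```

```text
time: 14.22
position: [0.54, -0.227, 0.1631]
tool_rot: [0.73, 3.055, -0.0]
ft_force: [0.1, -0.7, -3.0]
grip_width: 0.291
grip_force: 45.0
t 14.22 pos [ 540.  -227.   163.1] F [ 0.1 -0.7 -3. ] M [-0.21 -0.12 -0.02] w 25.3 g 45.0
x [-0.892  0.452 -0.   ] y [0.452 0.892 0.   ] z [ 2.e-04 -1.e-04 -1.e+00] q [-0.05  0.24  0.47  1.73 -0.12  1.2   1.55]
to (540.3, -227.1, 163) d [-0.3  0.1  0.1]
```

```bash
python3 -m jog '[{"claw":15,"dx":0,"dy":0,"dz":1,"spin":0},{"claw":15,"dx":0,"dy":0,"dz":2,"spin":0},{"claw":15,"dx":0,"dy":0,"dz":3,"spin":0},{"claw":15,"dx":0,"dy":0,"dz":4,"spin":0},{"claw":15,"dx":0,"dy":0,"dz":5,"spin":0},{"claw":15,"dx":0,"dy":0,"dz":5,"spin":0},{"claw":15,"dx":0,"dy":0,"dz":5,"spin":0}]' 60
python3 -c "
from h import *
go((540.3,-227.1,157))"
```

```text
time: 14.8
position: [0.5401, -0.2271, 0.1586]
tool_rot: [0.73, 3.055, 0.0]
ft_force: [-2.5, 0.4, 4.9]
grip_width: 0.291
grip_force: 60.0
t 14.8 pos [ 540.1 -227.1  158.6] F [-2.5  0.4  4.9] M [0.11 0.6  0.02] w 25.3 g 60.0
x [-0.892  0.452 -0.001] y [0.452 0.892 0.   ] z [ 7.e-04 -1.e-04 -1.e+00] q [-0.05  0.25  0.47  1.73 -0.12  1.19  1.55]
to (540.3, -227.1, 157) d [-0.1  0.   1.6]
```

```bash
python3 -m jog '[{"claw":15,"dx":0,"dy":0,"dz":0.7,"spin":0},{"claw":15,"dx":0,"dy":0,"dz":1.4,"spin":0},{"claw":15,"dx":0,"dy":0,"dz":2,"spin":0},{"claw":15,"dx":0,"dy":0,"dz":2.5,"spin":0},{"claw":15,"dx":0,"dy":0,"dz":2.5,"spin":0},{"claw":15,"dx":0,"dy":0,"dz":2.5,"spin":0}]'
python3 -c "
from h import *
go((540.3,-227.1,157))"
```

```text
time: 15.3
position: [0.5402, -0.2271, 0.157]
tool_rot: [0.73, 3.055, 0.0]
ft_force: [-4.5, 0.2, 9.6]
grip_width: 0.288
grip_force: 60.0
t 15.3 pos [ 540.2 -227.1  157. ] F [-4.5  0.2  9.6] M [ 0.19  0.97 -0.02] w 25.1 g 60.0
x [-0.892  0.452 -0.001] y [0.452 0.892 0.001] z [ 1.1e-03  1.0e-04 -1.0e+00] q [-0.05  0.25  0.47  1.73 -0.12  1.19  1.55]
to (540.3, -227.1, 157) d [-0.1  0.1  0. ]
```

```bash
python3 -m jog '[{"claw":15,"dx":0.4,"dy":-0.2,"dz":0.5,"spin":0},{"claw":15,"dx":0.4,"dy":-0.2,"dz":1,"spin":0},{"claw":15,"dx":0.4,"dy":-0.2,"dz":1.5,"spin":0},{"claw":15,"dx":0.4,"dy":-0.2,"dz":1.5,"spin":0},{"claw":15,"dx":0.4,"dy":-0.2,"dz":1.5,"spin":0},{"claw":15,"dx":0.4,"dy":-0.2,"dz":1.5,"spin":0}]'
python3 -c "
from h import *
go((540.3,-227.1,157))"
```

```text
time: 15.8
position: [0.5403, -0.2272, 0.157]
tool_rot: [0.729, 3.053, 0.001]
ft_force: [-4.8, 2.0, 15.7]
grip_width: 0.289
grip_force: 60.0
t 15.8 pos [ 540.3 -227.2  157. ] F [-4.8  2.  15.7] M [0.37 1.35 0.08] w 25.1 g 60.0
x [-0.892  0.452 -0.002] y [0.452 0.892 0.001] z [ 2.5e-03  2.0e-04 -1.0e+00] q [-0.05  0.25  0.47  1.74 -0.12  1.18  1.55]
to (540.3, -227.1, 157) d [-0.   0.1 -0. ]
```

z stays at 157.0, 6 mm below first contact, while the force climbs, so the platform is at its stop. I'll add a little margin and check by camera.

```bash
python3 -m jog '[{"claw":15,"dx":0,"dy":0,"dz":0.5,"spin":0},{"claw":15,"dx":0,"dy":0,"dz":1,"spin":0},{"claw":15,"dx":0,"dy":0,"dz":1,"spin":0},{"claw":15,"dx":0,"dy":0,"dz":1,"spin":0},{"claw":15,"dx":0,"dy":0,"dz":1,"spin":0},{"claw":15,"dx":0,"dy":0,"dz":1,"spin":0},{"claw":15,"dx":0,"dy":0,"dz":1,"spin":0},{"claw":15,"dx":0,"dy":0,"dz":1,"spin":0}]'
python3 - <<'E'
from h import *
go()
c=get_image("side"); P=cloud(c)*1000; z=P[...,2]; d=np.hypot(P[...,0]-541.5,P[...,1]+227.5); ok=c["depth"]>0
print("block top z (seat->138)",np.median(z[ok&(d<40)&(abs(z-138)<7)]),"platform z (->80)",np.median(z[ok&(d<38)&(abs(z-82)<7)]), (ok&(d<38)&(abs(z-82)<7)).sum())
cv2.imwrite("pics/s7.png",cv2.resize(c["frame"][100:230,260:410,::-1],None,fx=4,fy=4,interpolation=cv2.INTER_CUBIC))
E
```

```text
time: 16.47
position: [0.5404, -0.2272, 0.1569]
tool_rot: [0.729, 3.053, 0.002]
ft_force: [-7.3, 2.4, 20.5]
grip_width: 0.28
grip_force: 60.0
t 16.47 pos [ 540.4 -227.2  156.9] F [-7.3  2.4 20.5] M [ 0.54  1.81 -0.03] w 24.4 g 60.0
x [-0.892  0.452 -0.003] y [0.452 0.892 0.002] z [ 3.e-03  4.e-04 -1.e+00] q [-0.05  0.25  0.47  1.74 -0.12  1.18  1.55]
block top z (seat->138) 137.53849812555774 platform z (->80) 79.60747466610584 183
```

View pics/s7.png

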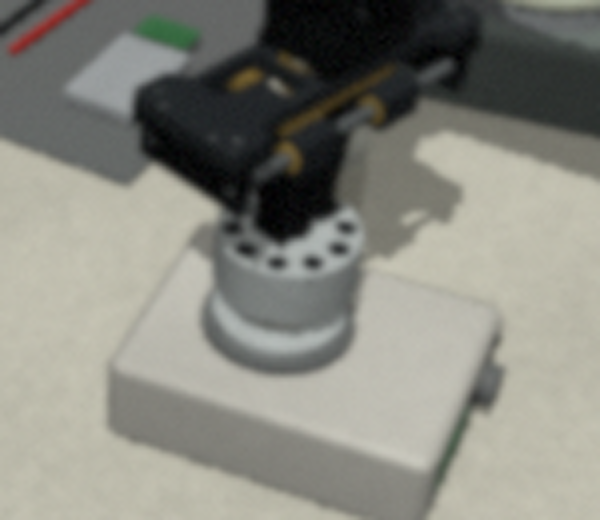

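The crop shows the carrier (288,265) seated flat on the sleeve and platform. Block top is at 137.5 mm and the platform at 79.6 mm, which is fully down.

```bash
python3 -c "
from bench import *
print(close_job())"
```

```text
the job is handed in; nothing more can be done
None
```

The job is handed in: the sleeve lies flat on the platform and the carrier sits on it, held down at the platform's 6 mm stop with about 20 N at the wrist; no verdict came back.

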